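# Turn the saucepan handle clear, unlock and start the burner

## Robot

A 6-joint arm with a two-finger parallel gripper is mounted at the origin on the work surface. World frame = base frame: x ahead of the robot, y to its left, z up, the work surface at z = 0. Lengths are in mm, angles in degrees, forces in N, time in s.
With the tool pointing down it reaches from about 300 to 1000 mm from the base axis. Payload 5.1 kg.
Tool frame: the origin (TCP) lies at the very end of the fingers, on their centre line; the grasp point (between the pads) lies 19 mm behind it (manip.pinch_z is the distance from the TCP to the grasp point, in mm); z points along the fingers, x is the direction in which the jaws open and shut, and the axes are right-handed (so a half turn about z gives the same grasp; the last joint's range is limited). The gripper opens to 95 mm and grips with 3 to 60 N. Pads are 20 mm wide; open, the fingers measure 119 mm over their backs; the gripper's body (75 mm by 180 mm) begins 59 mm behind the grasp point.
Start: joints at [60.298, 7.093, 94.555, -0, 78.352, -4.733], TCP at [274.407, 589.225, 214.656] pointing down, gripper open.
Joint ranges: [-149.61, 149.61], [-58.7, 133.49], [1.44, 155.28], [-77.14, 257.14], [18.33, 153.61], [-166.67, 166.67]. Speed limits (degrees/s): [147.25, 147.25, 180, 180, 180, 180].

## Interface

Orientations are given as [roll, pitch, yaw] about the fixed x, y, z axes, in that order (R = Rz(yaw) Ry(pitch) Rx(roll)).
In Python, from rig import sense, eyes, manip gives the robot as it stands.
- The arm moves only by the shell command python3 -m handwheel 'ROWS' [FORCE]. ROWS is JSON, one flat list of numbers, 7 for each row, row after row: the shift along the tool's x, y, z in cm, then the turn, a rotation vector about the tool's x, y, z in rad, then the opening, from -1 (shut) to 1 (fully open). In form: [dx, dy, dz, rx, ry, rz, grip, dx, dy, dz, rx, ry, rz, grip, ...]. A call has 1 to 20 rows; each row is the pose to reach, as a shift and turn from the pose commanded when the call began, along the tool's axes at that moment; what a row does not reach only later rows make up. A row lasts 1/8 s, in which the tool goes at most 62.5 mm and 10.7 degrees, less where a joint would pass 70% of its speed; a pose out of reach is approached as far as the arm can. A call with a gripper value outside its range is refused whole. The fingers move at their own pace and stop on an object; FORCE is the grip in N (left out, the last holds). Time passes only in rows, so rows that repeat a pose let the fingers close. It gives the time, the measured TCP pose, the force and the opening at its end, in the units of the state.
- sense(): the state, without advancing time (a new reading comes with each control period).
- eyes.read_camera(name): name is "side" or "top"; returns a dict with "img" (400x640x3 uint8, red, green, blue), "range_z" (400x640 float32, mm along the optical axis (not along the pixel's ray), 0 where there is no reading), "vertical_fov" (degrees; the focal length in pixels is half the picture's height over the tangent of half this angle, whatever the lens; pixels are square), "cx", "cy" (the principal point, pixels), "R" (3x3) and "t" (3): a world point X has camera coordinates R X + t. Camera axes: x right, y down, z forward; pixel columns grow to the right and rows downward; lengths in mm; the calibration is good to about 2 mm. A picture is of the moment at which its call begins.
- manip.sign_off(): hands the job in, once; it reports no verdict.
Trained networks look in a picture, given as the dict that the camera call returned (one of the last four; its "shot" number tells which), for a name from the list of things; names that differ only in an ending like _2 or _b are one class to them, and where a whole thing is asked for, a point or a joint stands for the part that bears it (a point fixed in the world has none). Each returns a list of dicts, best first, with "confidence" (0 to 1); they miss things now and then, are a little off and sometimes report something else, mostly with a low value. They report only what shows in the picture. A call takes as long as a camera call.
- eyes.look_for(picture, query): "rect" ([left, top, right, bottom] in pixels, round what is visible of it).
- eyes.cut_out(picture, query): "pixels" (400x640 bool, what is visible of it) and "rect" ([left, top, right, bottom] in pixels, round what is visible of it).
The state is a dict: "t": time; "qpos": joint angles; "joint_velocities": joint speeds; "tau": joint torques, N m; "position": TCP position; "ee_rot": TCP orientation; "contact_force": force on the tool from outside, world axes, zero at the start; "wrist_torque": the same for the moment, N m; "grip_width": finger opening in mm.
Only numpy, scipy, OpenCV 4.12 (cv2) and the standard library are available. Lean on these libraries where they do the work, as an engineer would, in place of code of your own. Each camera call takes 0.05 s, during which the arm holds its last target. There are 200 camera calls.

## Task

The saucepan's handle sticks out over the controls of its burner: without lifting the pan, swing the handle round until it points straight out to the side, away from the other burner, with the pan still centred on its cooking zone. Then slide that burner's child-lock tab all the way aside and press the start button it was covering right down, letting it come back up. Leave the other burner's controls, the skillet and everything else on the counter as they are.

Things in the scene. Friction and masses are not known exactly. Their poses are not given: they have to be found in the camera images.
- burner_a: Fixed induction burner carrying the saucepan, the left or the right one of two: 340 mm deep (x) x 280 mm wide (y), flat black top 60 mm above the counter. Origin: centre of underside. Its -x edge is the front, facing the robot (yaw within 0.15 rad); +y is to the robot's left. Cooking zone towards the back; controls on the front strip, centred 125 mm in front of the origin and 30 mm to -y.
- zone_a (a point): Centre of burner_a's round cooking zone (190 mm circle), on its top surface, 30 mm behind (+x of) the burner's origin.
- burner_b: The other, identical burner, carrying the skillet; fixed, beside burner_a. Its controls must not be operated. Origin and axes as for burner_a.
- zone_b (a point): Centre of burner_b's cooking zone, on its top surface.
- saucepan: Loose open steel saucepan, about 0.75 kg, on burner_a: 160 mm across, 90 mm high. Origin: centre of underside. Straight black handle along its own +x, from 100 to 215 mm from the pan's axis, 22 mm wide, 18 mm high, centre line 70 mm above the underside (130 mm above the counter); at first it points to the front within 0.3 rad. Slides and turns with a few newtons.
- pan_grip (a point): Point on the centre line of the saucepan's handle, 150 mm from the pan's axis.
- lock_a (a joint): Child-lock tab of burner_a, slide in m: 0 = covering the button, 0.065 = fully aside (end stop). Grows as the tab moves along the burner's +y (to the robot's left). About 2 N of friction; it stays where it is left.
- lock_a_rib (a point): Top centre of the grip rib on burner_a's lock tab, moving with it. The tab is a grey plate 72 mm (x) x 50 mm (y), top 75 mm above the counter; the rib on its middle is 60 mm long (x), 12 mm thick (y), 20 mm tall, up to 95 mm above the counter: pinch it or push its side. Rails 72 mm above the counter run along the plate's front and back edges.
- button_a (a joint): Start button of burner_a, in m: 0 = up, 0.006 = fully down. Spring: about 1.2 N to start, 5 N fully down; springs back.
- button_a_top (a point): Centre of the top of burner_a's start button, a white block 60 mm (x) x 34 mm (y), top 69 mm above the counter when up; it lies under the lock tab while that is closed.
- lock_b (a joint): Child-lock tab of burner_b, as lock_a; must stay closed.
- button_b (a joint): Start button of burner_b, as button_a; must not be pressed.
- skillet: Low dark steel skillet on burner_b, 190 mm across, 40 mm high, black handle to 217 mm from its axis along its own +x, pointing to the back. Origin at the centre of its underside. Bystander.
- lunchbox: Orange plastic lunchbox 186 x 110 x 62 mm, to the left of the burners. Origin at underside centre. Bystander.
- ladle: Steel ladle, 310 mm long, bowl 80 mm across, lying on the counter on the robot's side of the burners, to the left, handle to the left. Origin under the bowl's centre; handle along its own +x. Bystander.
- dish: Small white ceramic dish, 90 mm across, 28 mm high, to the right of the burners. Bystander.
- silicone_lid: Blue silicone lid, 144 mm across with a knob 28 mm high, lying on the counter on the robot's side, to the right. Bystander.
- spice_jar: Glass jar, 56 mm across, 85 mm high, on the robot's side of the burners, to the right. Bystander.
- sauce_bottle: Amber glass bottle, 60 mm across, 160 mm high, to the right of the burners. Bystander.

How it is judged:
By the outcome, as a careful person would: the job done as asked, in the order asked, and still so for the second after the job is handed in, with the robot touching nothing.
It also fails if it takes over 70 s, if anything falls off the work surface, if the arm or the gripper's body presses on something with over 40 N, if the wrist force passes 120 N, or if a joint passes its speed limit or range.

## Working session

There is one attempt and no reset: what is moved stays moved. The work goes in short steps, Python scripts to look and compute and a shell command to move; the robot and the scene stay as the last step left them, time stands still between calls to the robot, and variables do not carry over. Pictures are saved under pics/ and viewed, about 8 in all and at most 12, crops included, and the job is handed in when it is done.

```bash
ls; mkdir -p pics
cat > h.py <<'E'
import numpy as np, cv2
from rig import sense, eyes, manip
def pts(p):
    h,w=p["range_z"].shape; f=h/2/np.tan(np.radians(p["vertical_fov"])/2)
    v,u=np.mgrid[:h,:w]; z=p["range_z"]
    c=np.stack([(u-p["cx"])/f*z,(v-p["cy"])/f*z,z],-1)
    return (c-p["t"])@np.array(p["R"])
def px(p,X):
    c=np.array(p["R"])@X+p["t"]; f=200/np.tan(np.radians(p["vertical_fov"])/2)
    return c[0]/c[2]*f+p["cx"],c[1]/c[2]*f+p["cy"]
E
python3 - <<'E'
from h import *
np.set_printoptions(precision=1,suppress=True)
s=sense(); print(s)
for n in("top","side"):
    p=eyes.read_camera(n); cv2.imwrite(f"pics/{n}0.png",p["img"][:,:,::-1]); P=pts(p)
    for q in("burner_a","saucepan","lock_a","button_a","skillet","pan_grip"):
        for d in eyes.cut_out(p,q)[:3]:
            m=d["pixels"]&(p["range_z"]>0); X=P[m]
            print(n,q,round(d["confidence"],2),d["rect"],np.median(X,0),np.percentile(X,2,axis=0),np.percentile(X,98,axis=0))
E
```

```text
pics
{'t': 0.0, 'qpos': array([60.3,  7.1, 94.6, -0. , 78.4, -4.7]), 'joint_velocities': array([ 0. , -0.1,  0. ,  0.1,  0.1, -0.1]), 'tau': array([ -0. , -41.8, -36. ,   0.1,   0. ,  -0. ]), 'position': array([274.1, 588.7, 213.4]), 'ee_rot': array([-180. ,    0.1,   65. ]), 'contact_force': array([ 0. ,  0.2, -0. ]), 'wrist_torque': array([-0., -0.,  0.]), 'grip_width': 95.40829205459373}
top burner_a 0.86 [334.1, 89.9, 436.3, 217.1] [ 520.4 -201.6   59.1] [ 410.5 -356.6   43.9] [744.4 -77.7  77.3]
top burner_a 0.84 [186.2, 91.2, 295.3, 216.3] [537.8 184.   60.3] [413.4  75.1  48.5] [748.  360.   77.1]
top burner_a 0.74 [248.7, 178.3, 260.5, 205.0] [465.9 170.6  76.4] [429.3 153.2  71.3] [497.8 193.2  98.5]
top saucepan 0.72 [199.1, 105.8, 262.9, 209.8] [616.4 226.7  71.4] [427.6 150.1  64. ] [692.7 301.7 151.2]
top saucepan 0.7 [386.7, 180.7, 407.9, 205.1] [ 453.2 -235.    74.7] [ 418.9 -266.2   61.6] [ 487.8 -213.6   97.7]
top lock_a 0.89 [388.2, 179.0, 409.3, 206.1] [ 452.4 -234.4   74.8] [ 418.8 -263.2   69.4] [ 487.9 -212.1   97.8]
top lock_a 0.75 [245.4, 179.9, 262.6, 202.6] 
[... 1159 characters left out ...]
00.1 229.8  94.5]
side lock_a 0.53 [310.9, 254.9, 335.3, 269.0] [ 451.8 -250.    74.3] [ 418.7 -269.7   58. ] [ 487.2 -202.1   95.2]
side lock_a 0.21 [307.3, 225.7, 429.9, 303.4] [ 529.8 -307.6   57.2] [ 410.6 -375.5   14.8] [739.2 -92.8  77.7]
side skillet 0.77 [342.7, 226.7, 445.0, 273.4] [ 621.5 -215.8   68.5] [ 528.1 -307.6   62.1] [ 793.9 -136.8  101.3]
side skillet 0.37 [297.5, 316.5, 321.1, 371.6] [ 386.9 -527.3  101. ] [ 362.3 -540.9    5.4] [ 416.7 -500.4  159. ]
side pan_grip 0.89 [298.5, 144.1, 374.6, 185.6] [606.8 189.2 114.5] [428.8 140.2  61. ] [690.9 301.3 146.9]
side pan_grip 0.2 [296.0, 318.4, 321.4, 374.4] [ 386.9 -526.8  100.7] [ 361.8 -540.8    2.2] [ 416.9 -495.4  159. ]
```

Run:
```python
from h import *
np.set_printoptions(precision=1,suppress=True)
p=eyes.read_camera("top"); P=pts(p); 
cv2.imwrite("pics/top1.png",cv2.resize(p["img"][60:260,150:450,::-1],None,fx=2.6,fy=2.6,interpolation=cv2.INTER_CUBIC))
Z=P[...,2]
v,u=np.mgrid[:400,:640]
L=(u<315)&(u>170)&(v>80)&(v<225)&(p["range_z"]>0)
# burner top
m=(abs(Z-60)<8)&L
r=cv2.minAreaRect(P[m][:,:2].astype(np.float32)); print("burnerL",r, np.median(Z[m]))
# rim
m=(Z>142)&(Z<158)&L; c=cv2.minEnclosingCircle(P[m][:,:2].astype(np.float32)); print("rim",c,m.sum())
m=(Z>120)&(Z<142)&L&(P[...,0]<540); H=P[m]; print("handle",m.sum(),H.mean(0),cv2.minAreaRect(H[:,:2].astype(np.float32)))
m=(Z>85)&(Z<100)&L&(P[...,0]<520); print("rib",m.sum(),P[m].mean(0),cv2.minAreaRect(P[m][:,:2].astype(np.float32)))
R=(u>315)&(u<450)&(v>80)&(v<225)&(p["range_z"]>0)&(abs(Z-60)<8); print("burnerR",cv2.minAreaRect(P[R][:,:2].astype(np.float32)))
```

```text
burnerL ((578.3613891601562, 256.2086486816406), (339.50201416015625, 349.3605651855469), 7.127551555633545) 60.49060985833003
rim ((556.1195068359375, 215.99249267578125), 141.51019287109375) 380
handle 413 [473.  195.6 137.5] ((478.9355773925781, 198.988037109375), (146.8576202392578, 39.61415100097656), 21.718490600585938)
rib 97 [462.  176.7  94.4] ((462.078369140625, 177.19081115722656), (58.168827056884766, 12.251935958862305), 7.74287223815918)
burnerR ((579.3770751953125, -218.73074340820312), (278.7655029296875, 337.8180236816406), 84.55621337890625)
```

View pics/top1.png

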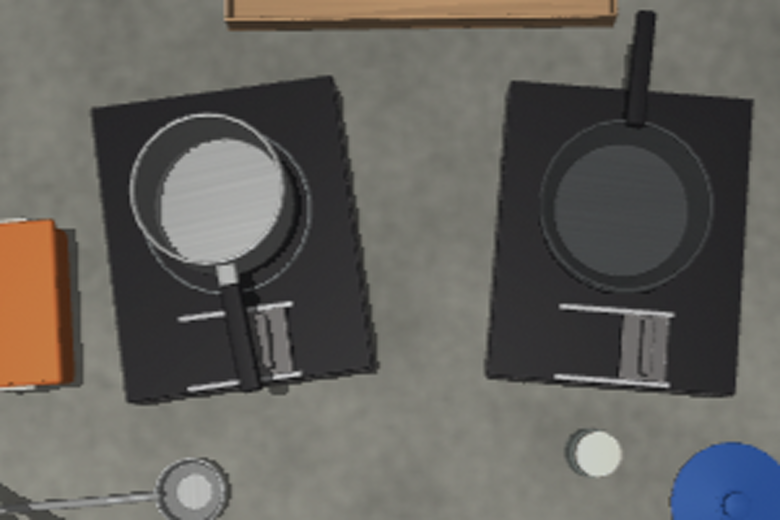

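View pics/side0.png

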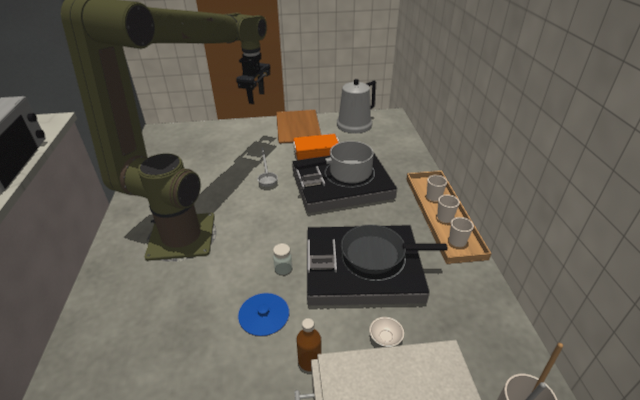

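The top view shows the saucepan on the left burner (crop px ~215,195), so burner_a is the left one. Its handle passes just left of the lock tab (crop ~275,340), and the lunchbox is to the left. Next I fit the geometry more precisely.

```bash
cat >> h.py <<'E'
from scipy.optimize import least_squares
def fit(verbose=True):
    p=eyes.read_camera("top"); P=pts(p); Z=P[...,2]; X=P[...,0];Y=P[...,1]; ok=p["range_z"]>0
    m=ok&(abs(Z-60)<4)&(X>395)&(X<770)&(Y>40)&(Y<350)
    m=cv2.morphologyEx(m.astype(np.uint8),cv2.MORPH_OPEN,np.ones((3,3)))>0
    r=cv2.minAreaRect(P[m][:,:2].astype(np.float32))
    m=ok&(Z>140)&(Z<158)&(X>500)&(X<720)&(Y>100)&(Y<340); Q=P[m][:,:2]
    c=least_squares(lambda a:np.hypot(Q[:,0]-a[0],Q[:,1]-a[1])-80,Q.mean(0),loss="soft_l1",f_scale=2).x
    m=ok&(Z>128)&(Z<145); D=P[...,:2]-c; d=np.hypot(D[...,0],D[...,1]); m&=(d>105)&(d<212)
    H=P[m]; l=cv2.fitLine(H[:,:2].astype(np.float32),cv2.DIST_HUBER,0,.01,.01).ravel()
    out=dict(burner=r,pan=c,handle_n=m.sum(),hmean=H.mean(0),hang=np.degrees(np.arctan2(*(H.mean(0)[:2]-c)[::-1])),lang=np.degrees(np.arctan(l[1]/l[0])),n=len(Q))
    return p,P,out
E
python3 - <<'E'
from h import *
np.set_printoptions(precision=1,suppress=True)
p,P,o=fit(); print(o)
m=(P[...,2]>85)&(P[...,2]<100)&(P[...,0]<520)&(P[...,1]<195)&(P[...,1]>140); print("rib",P[m].mean(0),cv2.minAreaRect(P[m][:,:2].astype(np.float32)))
r=o["burner"]; print(cv2.boxPoints(r))
s=eyes.read_camera("side"); Q=pts(s)
d=eyes.cut_out(s,"saucepan")[0]["pixels"]; A=Q[d&(s["range_z"]>0)]; A=A[(A[:,2]>140)&(A[:,2]<156)]
c=least_squares(lambda a:np.hypot(A[:,0]-a[0],A[:,1]-a[1])-80,A.mean(0)[:2],loss="soft_l1",f_scale=2).x;print("side pan",c,len(A))
for dd in eyes.look_for(p,"lunchbox")[:1]:
    m=(P[...,2]>50)&(P[...,2]<70)&(P[...,1]>340)&(P[...,1]<600)&(P[...,0]<700)&(P[...,0]>350); print(cv2.boxPoints(cv2.minAreaRect(P[m][:,:2].astype(np.float32))))
E
```

```text
{'burner': ((583.0313720703125, 220.61978149414062), (335.8384704589844, 276.3184509277344), 7.482762336730957), 'pan': array([616. , 225.5]), 'handle_n': np.int64(336), 'hmean': array([461. , 192.8, 138.5]), 'hang': np.float64(-168.0978372580219), 'lang': np.float32(11.8648615), 'n': 400}
rib [461.9 176.7  94.3] ((461.93084716796875, 177.4840087890625), (57.856964111328125, 12.670448303222656), 7.713750839233398)
[[398.5 335.7]
 [434.5  61.8]
 [767.5 105.5]
 [731.5 379.5]]
side pan [617.2 219.9] 182
[[412.8 526. ]
 [413.5 339.3]
 [700.1 340.5]
 [699.3 527.1]]
```

```bash
python3 -m handwheel '[-27.5,34.3,2.5,0,0,-0.644,0.3, -27.5,34.3,2.5,0,0,-0.644,0.3, -27.5,34.3,2.5,0,0,-0.644,0.3, -27.5,34.3,2.5,0,0,-0.644,0.3, -27.5,34.3,2.5,0,0,-0.644,0.3, -27.5,34.3,2.5,0,0,-0.644,0.3, -27.5,34.3,2.5,0,0,-0.644,0.3, -27.5,34.3,2.5,0,0,-0.644,0.3, -27.5,34.3,2.5,0,0,-0.644,0.3, -27.5,34.3,2.5,0,0,-0.644,0.3, -27.5,34.3,2.5,0,0,-0.644,0.3, -27.5,34.3,2.5,0,0,-0.644,0.3, -27.5,34.3,2.5,0,0,-0.644,0.3]' 15
cat >> h.py <<'E'
from scipy.spatial.transform import Rotation as Ro
def rows(targets):  # (x,y,z,yaw) -> rows from present pose
    s=sense(); R0=Ro.from_euler("xyz",s["ee_rot"],degrees=True)
    for x,y,z,yaw in targets:
        d=R0.inv().apply(np.array([x,y,z])-s["position"])/10
        r=(R0.inv()*Ro.from_euler("xyz",[180,0,yaw],degrees=True)).as_rotvec()
        print(np.round(d,2),np.round(r,3))
E
python3 - <<'E'
from h import *
p=eyes.read_camera("side"); cv2.imwrite("pics/s1.png",cv2.resize(p["img"][80:230,220:440,::-1],None,fx=3.5,fy=3.5,interpolation=cv2.INTER_CUBIC))
print(sense()["position"],sense()["ee_rot"],sense()["grip_width"],sense()["qpos"])
a=np.radians(191.9);rows([(616+150*np.cos(a),225+150*np.sin(a),111,101.9)])
E
```

```text
t: 2.58
position: [469.1, 195.6, 189.7]
ee_rot: [-180.0, -0.0, 102.0]
contact_force: [1.3, -0.6, -0.6]
grip_width: 61.8
[469.12644566 195.47957669 189.66733377] [1.79999612e+02 1.74183057e-04 1.01968529e+02] 61.78497426773573 [ 1.65670747e+01 -1.02060471e+01  1.13926511e+02 -2.10736776e-04
  7.62791630e+01 -8.54014047e+01]
[-0.14 -0.02  7.87] [0.    0.    0.001]
```

View pics/s1.png

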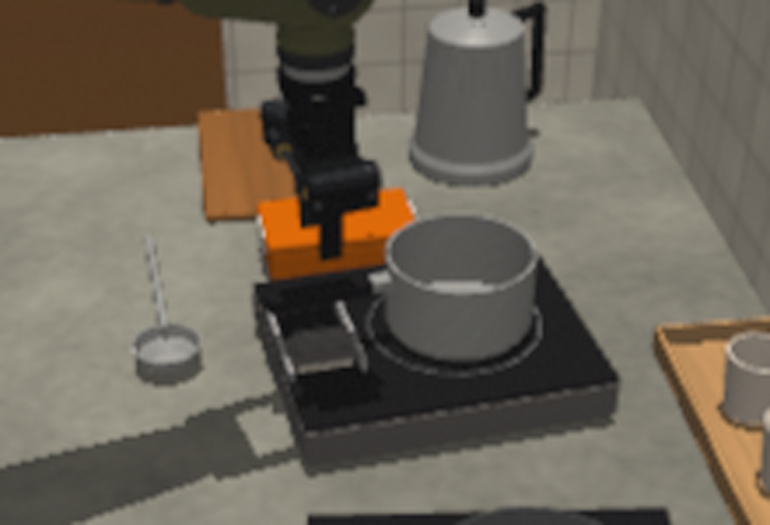

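The gripper sits squarely over the handle with the pan clear of it. Next: descend and grip.

```bash
python3 -m handwheel '[-0.1,0,4,0,0,0,0.3, -0.1,0,7.0,0,0,0,0.3, -0.1,0,7.8,0,0,0,0.3, -0.1,0,7.8,0,0,0,0.3, -0.1,0,7.8,0,0,0,-1, -0.1,0,7.8,0,0,0,-1, -0.1,0,7.8,0,0,0,-1, -0.1,0,7.8,0,0,0,-1, -0.1,0,7.8,0,0,0,-1, -0.1,0,7.8,0,0,0,-1]' 15
python3 - <<'E'
from h import *
s=sense(); print(s["position"],s["contact_force"],s["grip_width"])
c0=np.array([616,225.]);c1=np.array([614.5,225.]); q=s["position"]; v=q[:2]-c0; r=np.hypot(*v); a0=np.degrees(np.arctan2(v[1],v[0]))%360; print(r,a0)
yaw0=s["ee_rot"][2]; n=17; T=[]
for k in range(1,n+1):
    f=k/n; a=np.radians(a0-94.4*f); c=c0+(c1-c0)*f
    T.append((c[0]+r*np.cos(a),c[1]+r*np.sin(a),q[2],yaw0-94.4*f))
rows(T)
E
```

```text
t: 3.88
position: [469.6, 193.9, 111.9]
ee_rot: [180.0, 0.0, 101.9]
contact_force: [-0.7, -2.2, 3.3]
grip_width: 22.1
[469.60204243 193.88476877 111.9479196 ] [-0.66228066 -2.20040795  3.25924505] 22.138295620641156
149.66803130880092 191.99902070459765
[ 1.45  0.06 -0.  ] [0.    0.001 0.097]
[ 2.89  0.26 -0.  ] [0.    0.001 0.194]
[ 4.3  0.6 -0. ] [0.    0.001 0.291]
[ 5.67  1.07 -0.  ] [0.    0.001 0.388]
[ 6.98  1.67 -0.  ] [0.    0.001 0.485]
[ 8.24  2.39 -0.  ] [0.    0.001 0.582]
[ 9.41  3.24 -0.01] [0.    0.001 0.678]
[ 1.05e+01  4.19e+00 -1.00e-02] [0.    0.001 0.775]
[ 1.149e+01  5.240e+00 -1.000e-02] [0.    0.001 0.872]
[ 1.237e+01  6.390e+00 -1.000e-02] [0.    0.    0.969]
[ 1.313e+01  7.610e+00 -1.000e-02] [0.    0.    1.066]
[ 1.378e+01  8.900e+00 -1.000e-02] [0.    0.    1.163]
[ 1.429e+01  1.025e+01 -1.000e-02] [0.   0.   1.26]
[ 1.467e+01  1.164e+01 -1.000e-02] [0.    0.    1.357]
[ 1.491e+01  1.306e+01 -1.000e-02] [0.    0.    1.454]
[ 1.502e+01  1.450e+01 -1.000e-02] [0.    0.    1.551]
[ 1.498e+01  1.594e+01 -1.000e-02] [0.    0.    1.648]
```

```bash
python3 -m handwheel '[1.45,0.06,0,0,0,0.097,-1, 2.89,0.26,0,0,0,0.194,-1, 4.3,0.6,0,0,0,0.291,-1, 5.67,1.07,0,0,0,0.388,-1, 6.98,1.67,0,0,0,0.485,-1, 8.24,2.39,0,0,0,0.582,-1, 9.41,3.24,0,0,0,0.678,-1, 10.5,4.19,0,0,0,0.775,-1, 11.49,5.24,0,0,0,0.872,-1, 12.37,6.39,0,0,0,0.969,-1, 13.13,7.61,0,0,0,1.066,-1, 13.78,8.9,0,0,0,1.163,-1, 14.29,10.25,0,0,0,1.26,-1, 14.67,11.64,0,0,0,1.357,-1, 14.91,13.06,0,0,0,1.454,-1, 15.02,14.5,0,0,0,1.551,-1, 14.98,15.94,0,0,0,1.648,-1, 14.98,15.94,0,0,0,1.648,-1, 14.98,15.94,0,0,0,1.648,-1]'
python3 - <<'E'
from h import *
np.set_printoptions(precision=1,suppress=True)
p,P,o=fit(); print(o)
s=eyes.read_camera("side"); Q=pts(s)
d=eyes.cut_out(s,"saucepan")[0]["pixels"]; A=Q[d&(s["range_z"]>0)]; A=A[(A[:,2]>140)&(A[:,2]<156)]
c=least_squares(lambda a:np.hypot(A[:,0]-a[0],A[:,1]-a[1])-80,A.mean(0)[:2],loss="soft_l1",f_scale=2).x;print("side pan",c,len(A))
cv2.imwrite("pics/s2.png",np.hstack([cv2.resize(q["img"][b:b+130,a:a+130,::-1],(390,390)) for q,a,b in((p,160,85),(s,275,95))]))
E
```

```text
t: 6.25
position: [594.3, 374.5, 112.0]
ee_rot: [-179.9, -0.0, 7.6]
contact_force: [-0.8, 4.0, 3.0]
grip_width: 22.1
{'burner': ((583.1825561523438, 220.6295623779297), (336.20709228515625, 276.3175354003906), 7.45321798324585), 'pan': array([608.6, 226. ]), 'handle_n': np.int64(112), 'hmean': array([595.5, 348.1, 138.4]), 'hang': np.float64(96.08495010522905), 'lang': np.float32(70.29925), 'n': 397}
side pan [610.2 219.8] 188
```

View pics/s2.png

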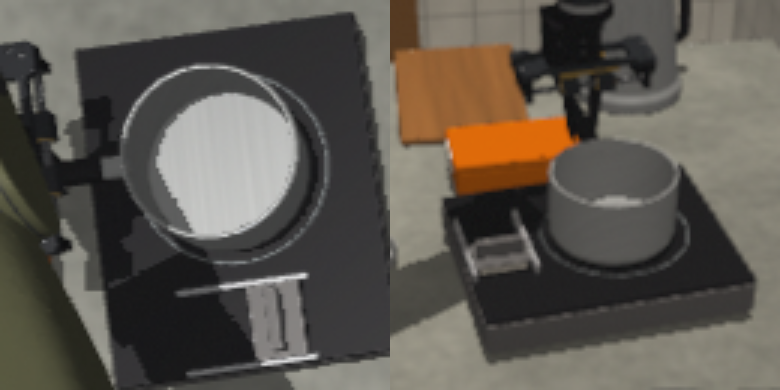

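Both views agree: the handle lagged by about 2° and the pan centre sits about 4–5 mm towards the robot. A firmer grip and a small counter-turn about the grip point fixes both.

```bash
python3 -m handwheel '[0,0,0,0,0,0,-1, 0,0,0,0,0,0,-1, 0,0,0,0,0,-0.02,-1, 0,0,0,0,0,-0.04,-1, 0,0,0,0,0,-0.05,-1, 0,0,0,0,0,-0.05,-1, 0,0,0,0,0,-0.05,-1]' 35
cat >> h.py <<'E'
def panside():
    s=eyes.read_camera("side"); Q=pts(s)
    d=eyes.cut_out(s,"saucepan")[0]["pixels"]; A=Q[d&(s["range_z"]>0)]; A=A[(A[:,2]>140)&(A[:,2]<156)]
    return least_squares(lambda a:np.hypot(A[:,0]-a[0],A[:,1]-a[1])-80,A.mean(0)[:2],loss="soft_l1",f_scale=2).x
E
python3 - <<'E'
from h import *
p,P,o=fit(); print(o["pan"],o["hang"],panside(),sense()["position"])
v=sense()["position"][:2]-o["pan"]; print(np.degrees(np.arctan2(v[1],v[0])),np.hypot(*v))
E
```

```text
t: 7.28
position: [592.3, 372.6, 111.6]
ee_rot: [179.9, 0.3, 10.3]
contact_force: [-7.6, 0.4, 6.2]
grip_width: 21.8
[613.54019535 224.84633639] 98.97344046037603 [614.66768795 218.58654734] [592.33826023 372.55795978 111.56732713]
98.16821628934643 149.22548622151348
```

```bash
python3 -m handwheel '[0,0,0,0,0,0,-0.3, 0,0,0,0,0,0,0.3, 0,0,0,0,0,0,0.3, 0,0,0,0,0,0,0.3, 0,0,-3,0,0,0,0.3, 0,0,-7,0,0,0,0.3, 0,0,-10,0,0,0,0.3, 0,0,-10,0,0,0,0.3]' 15
python3 - <<'E'
from h import *
p,P,o=fit(); print(o["pan"],o["hang"],o["burner"],panside(),sense()["position"],sense()["ee_rot"])
E
```

```text
t: 8.43
position: [596.1, 374.5, 215.5]
ee_rot: [-179.9, -0.4, 10.4]
contact_force: [-1.0, 0.3, -0.8]
grip_width: 61.9
[612.67480834 224.71077972] 98.82676567939593 ((583.4041137695312, 220.48886108398438), (336.0209045410156, 276.0158996582031), 7.520339488983154) [613.87955039 218.07675638] [593.64952381 373.21733048 209.38637387] [1.79941652e+02 1.64233889e-01 1.03754651e+01]
```

Run:
```python
from h import *
rows([(462,177,200,97.6)])
```

```text
[-16.48  16.93   1.  ] [-1.000e-03  3.000e-03 -1.522e+00]
```

```bash
python3 -m handwheel '[-16.5,16.9,0.5,0,0,-1.522,0.2, -16.5,16.9,0.5,0,0,-1.522,0.2, -16.5,16.9,0.5,0,0,-1.522,0.2, -16.5,16.9,0.5,0,0,-1.522,0.2, -16.5,16.9,0.5,0,0,-1.522,0.2, -16.5,16.9,0.5,0,0,-1.522,0.2, -16.5,16.9,0.5,0,0,-1.522,0.2, -16.5,16.9,0.5,0,0,-1.522,0.2, -16.5,16.9,0.5,0,0,-1.522,0.2, -16.5,16.9,0.5,0,0,-1.522,0.2, -16.5,16.9,0.5,0,0,-1.522,0.2, -16.5,16.9,0.5,0,0,-1.522,0.2]' 15
python3 - <<'E'
from h import *
p,P,o=fit(); print(o["pan"],o["hang"],o["lang"],o["handle_n"],panside())
s=sense();print(s["position"],s["ee_rot"])
rows([(462,177,79,97.6)])
E
```

```text
t: 10.07
position: [462.6, 177.7, 206.6]
ee_rot: [-180.0, 0.0, 97.5]
contact_force: [-0.0, -0.0, 1.1]
grip_width: 57.0
[610.76913226 225.09120357] 98.1222261472275 -81.376686 336 [614.08457034 218.40738593]
[462.60086775 177.74805332 206.72330682] [1.79992400e+02 1.93541055e-03 9.75585154e+01]
[-0.07 -0.07 12.77] [ 0.     0.    -0.001]
```

The handle is at about 98.3° against a target of 97.5°, and the pan is centred within about 2 mm. Now the lock tab.

```bash
python3 -m handwheel '[0,0,6,0,0,0,0.1, 0,0,10.5,0,0,0,0.1, -0.1,0,12.6,0,0,0,0.1, -0.1,0,12.6,0,0,0,0.1, -0.1,0,12.6,0,0,0,-1, -0.1,0,12.6,0,0,0,-1, -0.1,0,12.6,0,0,0,-1, -0.1,0,12.6,0,0,0,-1, -0.1,0,12.6,0,0,0,-1, -0.1,0,12.6,0,0,0,-1]' 12
python3 - <<'E'
from h import *
s=sense();print(s["contact_force"])
p=eyes.read_camera("side"); cv2.imwrite("pics/s3.png",cv2.resize(p["img"][130:210,270:390,::-1],None,fx=5,fy=5,interpolation=cv2.INTER_CUBIC))
E
```

```text
t: 11.48
position: [463.1, 176.5, 81.2]
ee_rot: [180.0, 0.0, 97.6]
contact_force: [0.1, -2.1, 3.2]
grip_width: 12.0
[ 0.13445724 -2.08015243  3.23599718]
```

View pics/s3.png

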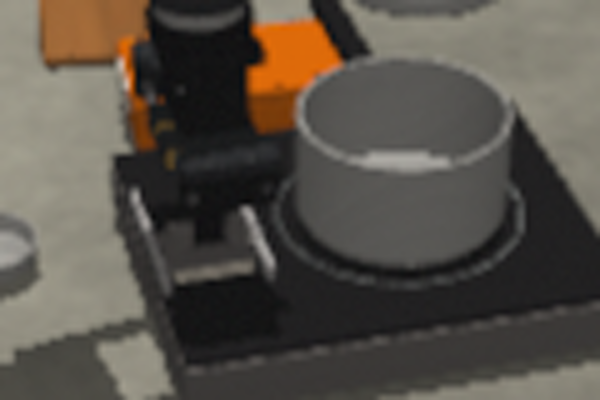

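Rib is pinched (12.0 mm). Slide along tool +x.

```bash
python3 -m handwheel '[1,0,0,0,0,0,-1, 2,0,0,0,0,0,-1, 3,0,0,0,0,0,-1, 4,0,0,0,0,0,-1, 5,0,0,0,0,0,-1, 6,0,0,0,0,0,-1, 6.5,0,0,0,0,0,-1, 6.8,0,0,0,0,0,-1, 6.8,0,0,0,0,0,-1, 6.8,0,0,0,0,0,-1]' 20
```

```text
t: 12.78
position: [455.3, 235.7, 81.1]
ee_rot: [-179.9, 1.2, 97.8]
contact_force: [3.5, -35.0, 12.5]
grip_width: 12.0
```

Force is 35 N at 60 mm, so I ease off and check what it is pushing against.

```bash
python3 -m handwheel '[-0.7,0,0,0,0,0,-1, -0.7,0,0,0,0,0,-1]'
python3 - <<'E'
from h import *
p=eyes.read_camera("top"); s=eyes.read_camera("side")
cv2.imwrite("pics/s4.png",np.hstack([cv2.resize(q["img"][b:b+110,a:a+110,::-1],(390,390),interpolation=cv2.INTER_CUBIC) for q,a,b in((p,195,110),(s,265,105))]))
P=pts(p);m=(P[...,2]>70)&(P[...,2]<100)&(P[...,0]<520)&(P[...,0]>410)&(P[...,1]>120)&(P[...,1]<300); print(m.sum(),np.percentile(P[m],[1,99],axis=0)); print(sense()["position"],sense()["contact_force"])
Q=pts(s)
for d in eyes.cut_out(s,"lock_a"):
    X=Q[d["pixels"]]; print(d["confidence"],np.percentile(X,[2,50,98],axis=0))
E
```

```text
t: 13.02
position: [455.4, 235.2, 81.1]
ee_rot: [180.0, 0.3, 97.6]
contact_force: [1.3, -10.6, 6.9]
grip_width: 11.9
101 [[418.1217261  139.63449742  70.14396075]
 [506.64824187 222.05217961  77.73629127]]
[455.38417417 235.16124929  81.12475091] [  1.33990649 -11.90741314   6.9644254 ]
0.63 [[424.1938905  208.46953565  67.39619901]
 [456.39547781 225.0033759   72.7273589 ]
 [488.67655444 246.18415745  91.27906311]]
```

View pics/s4.png

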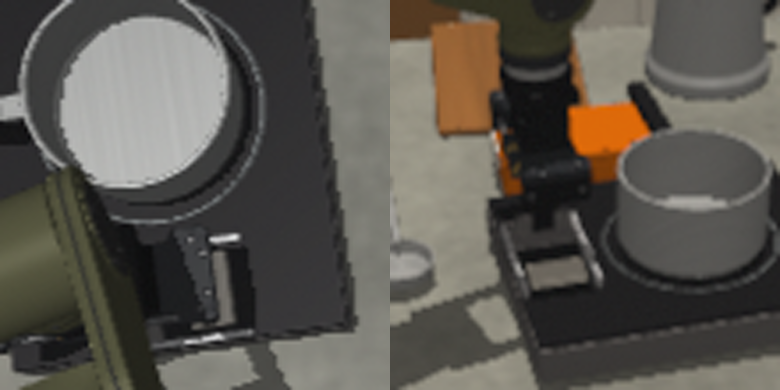

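```bash
python3 -m handwheel '[0,0,0,0,0,0,0.1, 0,0,0,0,0,0,0.1, 0,0,0,0,0,0,0.1, 0,0,-4,0,0,0,0.1, 0,0,-9,0,0,0,0.1, 0,6,-12,0,0,0,0.1, 0,13,-12,0,0,0,0.1, 0,15,-12,0,0,0,0.1, 0,15,-12,0,0,0,0.1, 0,15,-12,0,0,0,0.1]' 15
cat >> h.py <<'E'
def lock(name="s"):
    p=eyes.read_camera("top"); s=eyes.read_camera("side")
    cv2.imwrite(f"pics/{name}.png",np.hstack([cv2.resize(q["img"][b:b+110,a:a+110,::-1],(390,390),interpolation=cv2.INTER_CUBIC) for q,a,b in((p,195,110),(s,265,105))]))
    for q in(p,s):
        P=pts(q);m=(P[...,2]>86)&(P[...,2]<100)&(P[...,0]<520)&(P[...,0]>410)&(P[...,1]>120)&(P[...,1]<300)
        print(m.sum(),P[m].mean(0),cv2.minAreaRect(P[m][:,:2].astype(np.float32)))
E
python3 - <<'E'
from h import *
lock("s5"); print(sense()["position"])
p,P,o=fit(); print(o["pan"],o["hang"],panside())
E
```

```text
t: 14.42
position: [602.3, 257.2, 199.8]
ee_rot: [-179.9, 0.0, 97.6]
contact_force: [-0.4, 0.2, 0.5]
grip_width: 52.1
94 [455.83625902 237.46815871  94.23861221] ((454.2928161621094, 238.00425720214844), (58.129093170166016, 11.722911834716797), 9.23940372467041)
46 [455.92734071 230.84980007  90.17998579] ((456.1141357421875, 230.88006591796875), (59.44111633300781, 21.32390785217285), 9.644988059997559)
[602.12690459 257.14306157 200.37673994]Traceback (most recent call last):
  File "<stdin>", line 3, in <module>
  File "h.py", line 20, in fit
    H=P[m]; l=cv2.fitLine(H[:,:2].astype(np.float32),cv2.DIST_HUBER,0,.01,.01).ravel()
              ~~~~~~~~~~~^^^^^^^^^^^^^^^^^^^^^^^^^^^^^^^^^^^^^^^^^^^^^^^^^^^^^
cv2.error: OpenCV(4.12.0) /io/opencv/modules/imgproc/src/linefit.cpp:50: error: (-215:Assertion failed) count > 0 in function 'fitLine2D_wods'
```

View pics/s5.png

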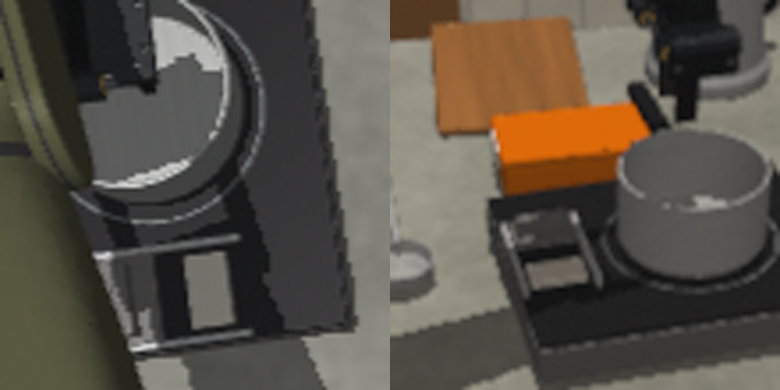

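Run:
```python
from h import *
rows([(440,60,200,97.6)])
```

```text
[-17.39 -18.69   0.07] [-0. -0.  0.]
```

```bash
python3 -m handwheel '[-17.4,-18.7,0,0,0,0,-1, -17.4,-18.7,0,0,0,0,-1, -17.4,-18.7,0,0,0,0,-1, -17.4,-18.7,0,0,0,0,-1, -17.4,-18.7,0,0,0,0,-1, -17.4,-18.7,0,0,0,0,-1, -17.4,-18.7,0,0,0,0,-1, -17.4,-18.7,0,0,0,0,-1]' 15
python3 - <<'E'
from h import *
np.set_printoptions(precision=1,suppress=True)
lock("s6"); print(sense()["position"])
p,P,o=fit(); print(o["pan"],o["hang"],o["lang"],o["handle_n"],o["burner"],panside())
# burner frame lateral coords
a=np.radians(7.5); c=np.array(o["burner"][0]); D=P[...,:2]-c; bx=D@[np.cos(a),np.sin(a)]; by=D@[-np.sin(a),np.cos(a)]; Z=P[...,2]
w=(bx<-70)&(bx>-175)&(abs(by)<140)
for lo,hi in((66,73.5),(73.5,80),(86,100)):
    m=w&(Z>lo)&(Z<hi); print(lo,m.sum(),np.percentile(bx[m],[1,50,99]),np.percentile(by[m],[1,50,99]))
w=(abs(D[...,0])<220)&(by<110)&(by>-110)&(bx>-170)&(bx<-75)
g=np.full((55,110),0)
for i,j,z in zip(((bx[w]+170)/4).astype(int),((by[w]+110)/4).astype(int),Z[w]): g[min(i,54),min(j,109)]=z
for r in g[2:24]: print(' '.join(f"{v:2d}" for v in r[:55]))
E
```

```text
t: 15.58
position: [441.5, 60.6, 200.7]
ee_rot: [-180.0, -0.0, 97.7]
contact_force: [-0.0, -0.1, -0.3]
grip_width: 0.6
98 [454.4 238.   94.4] ((454.2972412109375, 238.20233154296875), (57.958919525146484, 12.635234832763672), 7.914555072784424)
26 [458.4 229.6  91.5] ((455.420166015625, 229.6009979248047), (59.21804428100586, 16.689258575439453), 9.323159217834473)
[441.3  60.4 200.5]
[612.7 224.4] 98.76541453314816 -81.02104 337 ((583.1980590820312, 220.20826721191406), (335.570556640625, 275.0124206542969), 7.379549980163574) [613.5 218.4]
66 126 [-166.3 -126.9  -83.6] [  3.4  30.6 111.5]
73.5 287 [-162.9 -124.6  -85.6] [10.4 29.3 59.7]
86 101 [-154.2 -125.9  -97.2] [28.7 34.2 40.4]
530 529 530 525 535 536 537 535  0  0  0  0  0  0  0  0  0  0  0  0  0  0  0  0  0  0  0  0  0  0 70 70 61 75 73 76 75 59 74 75 75 71 60 61 61 63 57 59 58 59 60 60 58 58 62
532 530 530 525 535 536 537 535  0  0  0  0  0  0  0  0  0  0  0  0  0  0  0  0  0  0  0  0  0  0 74 74 73 76 74 75 74 72 72 72 75 77 75 63 65 62 59 59 57 61 57 60 59 56 61
530 531 531 522 533 535 535 526  0  0  0  0  0  0  0  0  0  
[... 2605 characters left out ...]
4  0 59 60 60 60 60 61 60 62 59 58 59 60
 0  0  0  0  0  0  0  0  0  0  0  0  0  0  0  0  0  0  0  0  0  0  0  0  0  0  0  0 59 56 62 76 73 71 72 77 72 72 71 71 72 74 75 70 59 61 60 60 60 62 65 61 60 58 62
 0  0  0  0  0  0  0  0  0  0  0  0  0  0  0  0  0  0  0  0  0  0  0  0  0  0  0  0 71 68 74 68 70 69 76 71  0 69 72 71 72 71 73 74 60 58 63 60 61 59 55 58 59 62 56
 0  0  0  0  0  0  0  0  0  0  0  0  0  0  0  0  0  0  0  0  0  0  0  0  0  0  0  0 58 58 58 58 61 57 61 60 60 59 61 61 61 62 62 62 59 61 57 57 60 56 57 56 61 57 59
 0  0  0  0  0  0  0  0  0  0  0  0  0  0  0  0  0  0  0  0  0  0  0  0  0  0  0  0 59 56 64  0  0 64 60 63 58 59 58 57 59 63 58 56 58 58 58 60 59 54 59 58 60 57 57
```

View pics/s6.png

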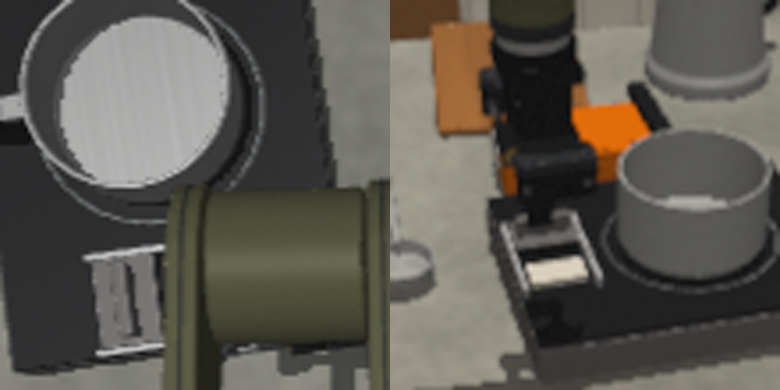

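The rib now sits 34 mm to +y of the burner origin (35 expected), with the plate flush with the rail ends, so it is at the stop. The white button is uncovered (side crop ~555,270). A light push confirms the tab before pressing.

Run:
```python
from h import *
rows([(458,213,130,97.5),(458,213,82,97.5),(456.3,226,82,97.5)])
```

```text
[14.93  3.71  7.04] [-0.001 -0.     0.002]
[14.93  3.71 11.84] [-0.001 -0.     0.002]
[16.24  3.71 11.84] [-0.001 -0.     0.002]
```

```bash
python3 -m handwheel '[5,1.5,2,0,0,0,-1, 10,3,4,0,0,0,-1, 14.9,3.7,7,0,0,0,-1, 14.9,3.7,7,0,0,0,-1, 14.9,3.7,10,0,0,0,-1, 14.9,3.7,11.8,0,0,0,-1, 14.9,3.7,11.8,0,0,0,-1, 15.4,3.7,11.8,0,0,0,-1, 15.9,3.7,11.8,0,0,0,-1, 16.1,3.7,11.8,0,0,0,-1, 16.1,3.7,11.8,0,0,0,-1]' 15
python3 -m handwheel '[0.3,0,0,0,0,0,-1, 0.3,0,0,0,0,0,-1]'
```

```text
t: 17.2
position: [457.6, 222.5, 84.0]
ee_rot: [179.9, 0.3, 97.7]
contact_force: [1.6, -9.6, 1.8]
grip_width: 0.7
t: 17.45
position: [457.6, 222.9, 84.1]
ee_rot: [179.9, 0.6, 97.7]
contact_force: [1.6, -18.9, 5.4]
grip_width: 0.3
```

```bash
python3 -m handwheel '[-0.9,0,0,0,0,0,-1, -0.9,0,-2,0,0,0,-1, -3,0,-2,0,0,0,-1, -5.3,0,-2,0,0,0,-1, -5.3,0,-1,0,0,0,-1, -5.3,0,-1,0,0,0,-1]'
python3 - <<'E'
from h import *
lock("s7")
rows([(463.2,174.4,90,97.5),(463.2,174.4,69,97.5),(463.2,174.4,63,97.5)])
p,P,o=fit(); print(o["pan"],o["hang"])
E
```

```text
t: 18.2
position: [462.1, 175.1, 91.6]
ee_rot: [-179.9, -0.0, 97.6]
contact_force: [0.0, -0.4, -0.1]
grip_width: 0.3
10 [427.51262086 234.93800129  93.73766498] ((427.50323486328125, 235.55625915527344), (12.422591209411621, 2.892594814300537), 89.10558319091797)
29 [447.49722981 201.50926849  91.13783315] ((447.0155944824219, 200.07827758789062), (22.057119369506836, 79.04367065429688), 28.66541862487793)
[-0.11  0.04  0.23] [-0.001 -0.     0.002]
[-0.11  0.05  2.33] [-0.001 -0.     0.002]
[-0.11  0.05  2.93] [-0.001 -0.     0.002]
[611.25198994 224.06134187] 98.23847042297056
```

View pics/s7.png

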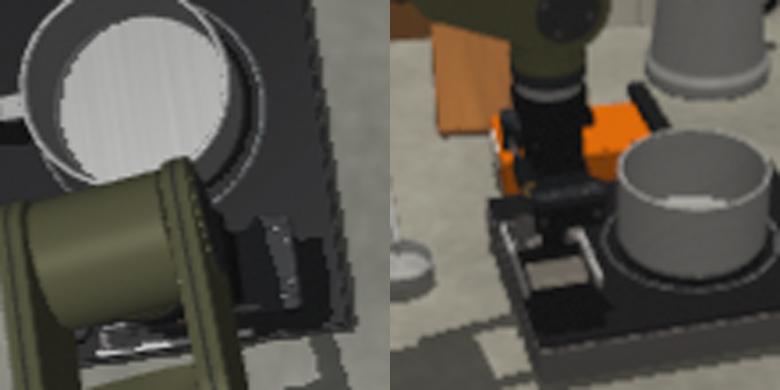

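```bash
python3 -m handwheel '[-0.1,0,1.5,0,0,0,-1, -0.1,0,2.3,0,0,0,-1, -0.1,0,2.7,0,0,0,-1, -0.1,0,3.0,0,0,0,-1, -0.1,0,3.2,0,0,0,-1, -0.1,0,3.3,0,0,0,-1, -0.1,0,3.3,0,0,0,-1]'
```

```text
t: 19.23
position: [462.5, 173.8, 62.9]
ee_rot: [-179.8, 0.0, 97.6]
contact_force: [-13.7, -3.0, 22.9]
grip_width: 0.5
```

Fully down (z 62.9, 23 N). There is also a sideways force, so I lift and check the pan.

```bash
python3 -m handwheel '[0,0,-1,0,0,0,-1, 0,0,-3,0,0,0,-1, 0,0,-8,0,0,0,-1, 0,0,-13,0,0,0,-1, -4,-4,-13,0,0,0,-1, -10,-8,-13,0,0,0,-1, -16,-10,-13,0,0,0,-1, -16,-10,-13,0,0,0,-1, -16,-10,-13,0,0,0,-1]'
python3 - <<'E'
from h import *
np.set_printoptions(precision=1,suppress=True)
lock("s8"); p,P,o=fit(); print(o["pan"],o["hang"],o["handle_n"],o["burner"],panside())
r=o["burner"]; a=np.radians(7.5); c=np.array(r[0]); D=P[...,:2]-c; bx=D@[np.cos(a),np.sin(a)]; by=D@[-np.sin(a),np.cos(a)]; Z=P[...,2]
m=(abs(bx+125)<22)&(abs(by+30)<12); print("button z",np.median(Z[m]),m.sum())
s=eyes.read_camera("side"); Q=pts(s); D=Q[...,:2]-c; bx=D@[np.cos(a),np.sin(a)]; by=D@[-np.sin(a),np.cos(a)];m=(abs(bx+125)<22)&(abs(by+33)<12); print("side button z",np.median(Q[m][:,2]),m.sum())
E
```

```text
t: 20.35
position: [385.3, 1.6, 189.7]
ee_rot: [179.9, -0.0, 97.5]
contact_force: [0.1, 0.3, 0.5]
grip_width: 0.1
98 [454.  237.8  94.1] ((454.38653564453125, 238.27804565429688), (57.650150299072266, 12.224358558654785), 6.690980434417725)
26 [467.3 231.6  90.8] ((467.1767883300781, 233.48048400878906), (34.927059173583984, 14.916966438293457), 10.76291275024414)
[612.6 224.5] 98.77394417003427 339 ((583.3392333984375, 220.15869140625), (336.53802490234375, 274.8531799316406), 7.487406253814697) [613.3 218.8]
button z 69.31848854571932 129
side button z 66.50986164480649 45
```

View pics/s8.png

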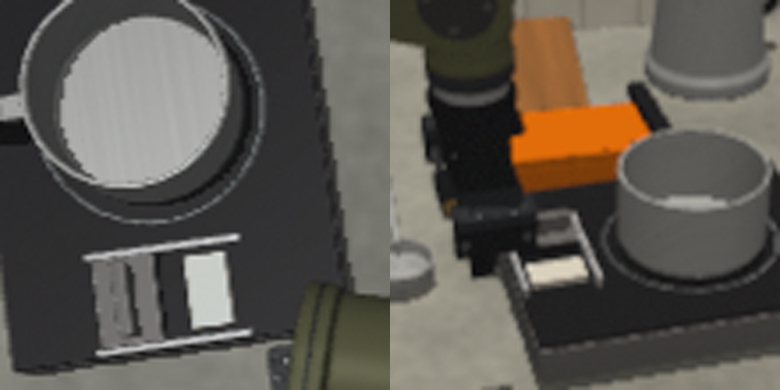

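```bash
python3 -c "
from rig import manip; print(manip.sign_off())"
```

```text
the job is handed in; nothing more can be done
None
```

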